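Snap the food box lid shut all round

TASK

The blue lid is on the white food box but its rim is still sprung up: press down each raised rim section with the fingers until all four sides have clicked shut and lie flat. Leave the box standing where it is, without lifting, tipping or pushing it along, and do not disturb the things around it.

Things in the scene. Friction and masses are not known exactly. Their poses are not given: they have to be found in the camera images.
- food_box: White food box, blue snap lid, loose on the counter, about 1.1 kg; 134 mm in its x, 184 mm in y. Origin: centre of underside, z up. Fixed middle panel and corner pieces of the lid top out at 70 mm. Four rim sections, one a side, hinge along their inner edges (23.5 mm inside the wall, 72 mm up). Up: sloping 20 deg, outer edge 9 mm higher than when shut. Shut: level, top 74 mm above counter.
- rim_far (a joint): Rim section on the box's own +x side, 132 mm long, 27 mm wide, 16 mm skirt outside. Angle (rad) about its inner hinge: 0 = sprung up, 0.35 = level and shut. Pressing its outer part straight down takes about 7 N; let go before about 0.22 it springs back up, past that it snaps to 0.35 and stays. Starts up.
- rim_far_top (a point): Point on the top face of rim_far, at the middle of its length and 18 mm out from its hinge; moves with the section (about 80 mm above the counter when up, 74 mm when shut).
- rim_near (a joint): Rim section on the box's own -x side, 132 mm long, 27 mm wide, 16 mm skirt outside. Angle (rad) about its inner hinge: 0 = sprung up, 0.35 = level and shut. Pressing its outer part straight down takes about 7 N; let go before about 0.22 it springs back up, past that it snaps to 0.35 and stays. Starts up.
- rim_near_top (a point): Point on the top face of rim_near, at the middle of its length and 18 mm out from its hinge; moves with the section (about 80 mm above the counter when up, 74 mm when shut).
- rim_left (a joint): Rim section on the box's own +y side, 82 mm long, 27 mm wide, 16 mm skirt outside. Angle (rad) about its inner hinge: 0 = sprung up, 0.35 = level and shut. Pressing its outer part straight down takes about 7 N; let go before about 0.22 it springs back up, past that it snaps to 0.35 and stays. Starts up.
- rim_left_top (a point): Point on the top face of rim_left, at the middle of its length and 18 mm out from its hinge; moves with the section (about 80 mm above the counter when up, 74 mm when shut).
- rim_right (a joint): Rim section on the box's own -y side, 82 mm long, 27 mm wide, 16 mm skirt outside. Angle (rad) about its inner hinge: 0 = sprung up, 0.35 = level and shut. Pressing its outer part straight down takes about 7 N; let go before about 0.22 it springs back up, past that it snaps to 0.35 and stays. Starts up.
- rim_right_top (a point): Point on the top face of rim_right, at the middle of its length and 18 mm out from its hinge; moves with the section (about 80 mm above the counter when up, 74 mm when shut).
- sauce_bottle: Bystander: amber bottle with red cap, 56 mm diameter, 130 mm tall, origin under its centre.
- ginger_jar: Bystander: clear jar with white cap, 60 mm diameter, 75 mm tall, origin under its centre.
- small_tray: Bystander: white open tray, 75 x 110 mm, 35 mm tall, origin under its centre.
- steel_bowl: Bystander: steel bowl, 90 mm diameter, 45 mm tall, origin under its centre.
Not all that is in view belongs to the job. There is more than one size of the food_box; the job needs the largest.

How it is judged (in metres and radians):
At the end, for the whole second after the job is handed in: All four rim sections are snapped shut (each above 0.31 of 0.35 rad); the box stands at rest and upright (within 0.05 rad), within 30 mm of where it began; every bystander is within 30 mm of where it began (value of joint each of rim_far, rim_near, rim_left, rim_right above 0.31 rad and distance of each of food_box, sauce_bottle, ginger_jar, small_tray, steel_bowl from where it was at the start of the episode below 0.03 m and angle between food_box's own z axis and vertical below 0.05 rad and linear speed of food_box below 0.01 m/s); the robot touches nothing.
It fails at once if the food box is lifted off the counter (height (world z) of food_box above 0.012 m).
It fails at once if the food box is tipped by more than 0.2 rad (angle between food_box's own z axis and vertical above 0.2 rad).
It fails at once if the food box is pushed or carried more than 50 mm (distance of food_box from where it was at the start of the episode above 0.05 m).
It fails at once if the arm or the body of the gripper, not the fingers, presses on the food box (contact force between the arm and food_box above 3 N).
It fails at once if a bystander (bottle, jar, tray or bowl) is moved by more than 30 mm: pushed, knocked or lifted (distance of any of sauce_bottle, ginger_jar, small_tray, steel_bowl from where it was at the start of the episode above 0.03 m).
It also fails if it takes over 48 s, if anything falls off the work surface, if the arm or the gripper's body presses on something with over 40 N, if the wrist force passes 120 N, or if a joint passes its speed limit or range.

ROBOT

A 6-joint arm with a two-finger parallel gripper is mounted at the origin on the work surface. World frame = base frame: x ahead of the robot, y to its left, z up, the work surface at z = 0. Lengths are in m, angles in degrees, forces in N, time in s.
With the tool pointing down it reaches from about 0.375 to 0.9 m from the base axis. Payload 3.1 kg.
Tool frame: the origin (TCP) lies on the centre line of the jaws, within the pads' length; the fingertips stand 17 mm ahead of it and the grasp point (between the pads) lies 2 mm behind it; y points along the fingers, x is the direction in which the jaws open and shut, and the axes are right-handed (so a half turn about y gives the same grasp; the last joint's range is limited). The gripper opens to 87 mm and grips with 3 to 60 N. Pads are 19 mm wide; open, the fingers measure 117 mm over their backs; the gripper's body (75 mm by 190 mm) begins 51 mm behind the grasp point.
Start: joints at [58.012, 30.224, 82.088, -0, 67.689, -10.227], TCP at [0.232, 0.58, 0.24] pointing down, gripper open.
Joint ranges: [-176.69, 176.69], [-43.24, 126.21], [12.49, 139.97], [-82, 262], [0, 151.66], [-163.58, 163.58]. Speed limits (degrees/s): [159.86, 159.86, 180, 180, 180, 180].

INTERFACE

Orientations are given as a 3x3 rotation matrix whose columns are the frame's x, y, z axes.
In Python, from rig import read_state, capture, camera_info, hand_in, trace, tip_of gives the robot as it stands.
- The arm moves only by the tool jog_arm, never from a script. Its argument "steps" is a list of rows, each an object with "fingers": the opening in per cent of the stroke, from 0 (shut) to 100 (fully open); "delta_pos": the shift along the world's x, y, z in mm, a list of three; "turn": the turn about the world's z in degrees. A call has 1 to 20 rows; each row is the pose to reach, as a shift and turn from the pose commanded when the call began; what a row does not reach only later rows make up. A row lasts 1/12 s, in which the tool goes at most 41.7 mm and 7.16 degrees, less where a joint would pass 70% of its speed; a pose out of reach is approached as far as the arm can. A call with a gripper value outside its range is refused whole. The fingers move at their own pace and stop on an object; the grip force is fixed at half the most. Time passes only in rows, so rows that repeat a pose let the fingers close. It gives the time, the measured TCP pose, the force and the opening at its end, in the units of the state.
- read_state(): the state, without advancing time (a new reading comes with each control period).
- capture(name): name is "scene" or "top" or "wrist"; returns the picture (480x640x3 uint8, red, green, blue); there is no depth.
- camera_info(name): a dict with "fov_y" (degrees; the focal length in pixels is half the picture's height over the tangent of half this angle, whatever the lens; pixels are square), "cx", "cy" (the principal point, pixels), "view" (4x4, takes a point from world to camera coordinates); the wrist camera has in their place "tool_from_camera" (4x4, takes a point from camera to tool coordinates, whose origin is the TCP and whose axes are the tool frame's). Camera axes: x right, y down, z forward; pixel columns grow to the right and rows downward; lengths in m; the calibration is good to about 2 mm. The wrist camera is an equidistant fisheye: a pixel r from the principal point sees the ray r / f radians off the axis. A picture is of the moment at which its call begins: read the wrist's pose just before it. camera_info takes no time and is no camera call.
- hand_in(): hands the job in, once; it reports no verdict.
Trained networks look in the newest picture that a camera, given by its name, has taken for a name from the list of things; names that differ only in an ending like _2 or _b are one class to them, and where a whole thing is asked for, a point or a joint stands for the part that bears it (a point fixed in the world has none). Each returns a list of dicts, best first, with "confidence" (0 to 1); they miss things now and then, are a little off and sometimes report something else, mostly with a low value. They report only what shows in the picture. A call takes as long as a camera call. They do not tell look-alikes from the thing itself.
- trace(target, camera): "mask" (480x640 bool, what is visible of it).
- tip_of(target, camera): "position" ([x, y, z] in m, in world coordinates, good to about 4 mm: a listed point, or the origin of a listed thing).
The state is a dict: "time_s": time; "joint_positions": joint angles; "qvel": joint speeds; "tau": joint torques, N m; "position": TCP position; "tcp_rot": TCP orientation; "force": force on the tool from outside, world axes, zero at the start; "moment": the same for the moment, N m; "opening": opening from 0.0 (shut) to 1.0 (fully open).
Only numpy, scipy, OpenCV 4.12 (cv2) and the standard library are available. Lean on these libraries where they do the work, as an engineer would, in place of code of your own. Each camera call takes 0.05 s, during which the arm holds its last target.

## Working session

There is one attempt and no reset: what is moved stays moved. The work goes in short steps, Python scripts to look and compute and a tool call to move; the robot and the scene stay as the last step left them, time stands still between calls to the robot, and variables do not carry over. Pictures are saved under pics/ and viewed, and the job is handed in when it is done.

Besides the shell and the picture viewer there is one more tool, called after "Request:" in YAML: its name, and indented under it one key for each argument. jog_arm: Moves the arm, as the interface text tells. Its arguments: {"type":"object","properties":{"steps":{"type":"array","items":{"type":"object","properties":{"fingers":{"type":"number"},"delta_pos":{"type":"array","items":{"type":"number"}},"turn":{"type":"number"}}}}},"required":["steps"]}

```bash
mkdir -p pics; ls; python3 - <<'E'
from rig import *
import cv2,json
s=read_state(); print(s['time_s'],s['position'],s['tcp_rot'],s['force'],s['opening'])
for n in ['scene','top']:
    im=capture(n); cv2.imwrite(f'pics/{n}0.png',im[:,:,::-1])
    print(n,{k:(v.tolist() if hasattr(v,'tolist') else v) for k,v in camera_info(n).items()})
for t in ['food_box','rim_far_top','rim_near_top','rim_left_top','rim_right_top']:
    for r in tip_of(t,'top'): print(t,r)
E
```

```text
pics
0.0 [0.23128424 0.57988335 0.23858383] [[ 3.70674752e-01 -1.15239279e-03 -9.28762026e-01]
 [ 9.28760277e-01 -1.84324120e-03  3.70676341e-01]
 [-2.13909717e-03 -9.99997637e-01  3.87053669e-04]] [ 0.76968419  0.07992687 -0.19402394] 1.0001692834284632
scene {'fov_y': 50.98970019586241, 'cx': 325.3907195553535, 'cy': 237.5917701563827, 'view': [[-0.5549892534681663, 0.8318532196243208, 0.002673861533288187, 0.29332971314784473], [0.462741208901025, 0.3113959315277659, -0.8300018960296252, -0.20649792521205862], [-0.6912723791094691, -0.4594048267362966, -0.5577541600487871, 1.352182944371572], [0.0, 0.0, 0.0, 1.0]]}
top {'fov_y': 46.30807657464347, 'cx': 319.72055467621817, 'cy': 232.87949602518958, 'view': [[-0.01538274860662252, -0.9998388437845298, -0.009255133976316483, 0.04905674028855815], [-0.9921744880178012, 0.01641057810793392, -0.12377591951901326, 0.5194883726203732], [0.12390785435927498, 0.007278693960973454, -0.9922670327297503, 0.9006285464577237], [0.0, 0.0, 0.0, 1.0]]}
food_box {'position': [0.2949, -0.1748, -0.0007], 'confidence': 0.9}
food_box {'position': [0.55
[... 424 characters left out ...]
0.7969, -0.1212, 0.0539], 'confidence': 0.74}
rim_near_top {'position': [0.6786, 0.0503, 0.0006], 'confidence': 0.74}
rim_near_top {'position': [0.337, -0.1775, 0.0562], 'confidence': 0.56}
rim_near_top {'position': [0.5019, -0.0791, 0.079], 'confidence': 0.55}
rim_left_top {'position': [0.8339, -0.1893, 0.0544], 'confidence': 0.86}
rim_left_top {'position': [0.2957, -0.2312, 0.0543], 'confidence': 0.84}
rim_left_top {'position': [0.5888, -0.0289, 0.0808], 'confidence': 0.81}
rim_right_top {'position': [0.7246, -0.1354, 0.0518], 'confidence': 0.7}
rim_right_top {'position': [0.295, -0.1164, 0.0492], 'confidence': 0.67}
rim_right_top {'position': [0.5702, 0.0777, -0.0005], 'confidence': 0.28}
```

View pics/top0.png

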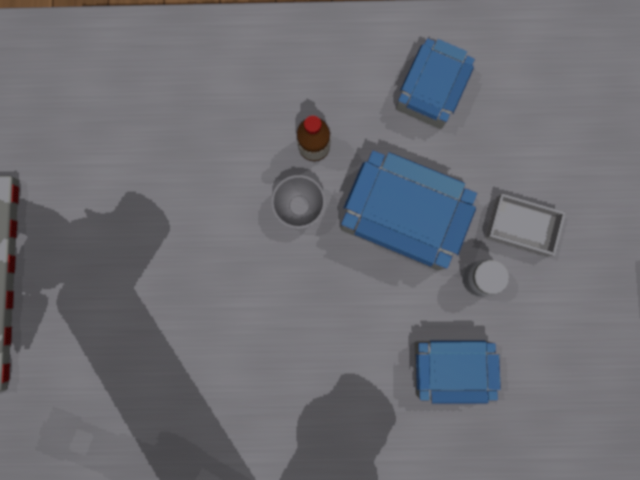

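View pics/scene0.png

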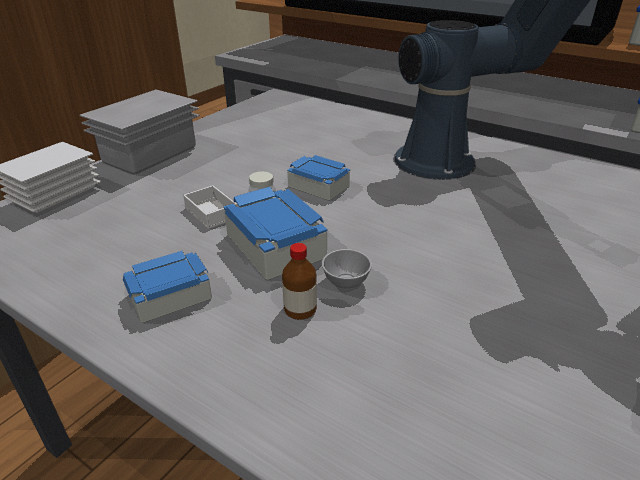

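The top view shows three lidded boxes. The largest is at about (410,210), with the bottle at (313,135), bowl (298,200), jar (490,277) and tray (527,222) around it. Next I'll refine its pose with a model fit in both cameras.

```bash
cat > h.py <<'E'
import numpy as np, cv2
from rig import *
def proj(name,P):
    c=camera_info(name); V=np.array(c['view']); f=240/np.tan(np.radians(c['fov_y'])/2)
    q=np.asarray(P)@V[:3,:3].T+V[:3,3]
    return np.c_[c['cx']+f*q[:,0]/q[:,2],c['cy']+f*q[:,1]/q[:,2]]
def model(x,y,a):
    a=np.radians(a);R=np.array([[np.cos(a),-np.sin(a)],[np.sin(a),np.cos(a)]])
    L=[]
    for sx in(-1,1):
        for sy in(-1,1):
            L+=[[sx*.067,sy*.092,0],[sx*.067,sy*.092,.07]]
            L+=[[sx*(.0435+.0254),sy*.066,.083],[sx*.041,sy*(.0685+.0254),.083]]
            L+=[[sx*(.0435+.0225),sy*.066,.066],[sx*.041,sy*(.0685+.0225),.066]]
    L=np.array(L); return np.c_[L[:,:2]@R.T+[x,y],L[:,2]]
E
python3 - <<'E'
from h import *
from scipy.optimize import minimize
g=np.array([.557,-.102,-23.5])
masks={}
for n in ['top','scene']:
    im=capture(n)
    c=proj(n,[[.557,-.102,.07]])[0].astype(int)
    for r in trace('food_box',n):
        m=r['mask']; print(n,r['confidence'],m.sum(),m[c[1],c[0]])
        if m[c[1],c[0]] and n not in masks: masks[n]=m
    for t in ['rim_far_top','rim_near_top','rim_left_top','rim_right_top','sauce_bottle','ginger_jar','small_tray','steel_bowl']:
        for r in tip_of(t,n):
            p=np.array(r['position'])
            if not t.startswith('rim') or np.hypot(*(p[:2]-g[:2]))<.11: print(n,t,p,r['confidence'])
def cost(p,ns):
    s=0
    for n in ns:
        h=cv2.convexHull((proj(n,model(*p))*16).astype(np.int32))
        b=np.zeros((480,640),np.uint8); cv2.fillConvexPoly(b,h,255,cv2.LINE_AA,4)
        b=b/255.; m=masks[n]; s+=1-np.minimum(b,m).sum()/np.maximum(b,m).sum()
    return s
for ns in (['top'],list(masks)):
    r=minimize(cost,g,args=(ns,),method='Nelder-Mead',options=dict(initial_simplex=g+np.array([[0,0,0],[.008,0,0],[0,.008,0],[0,0,4]]),xatol=1e-4,fatol=1e-5))
    print(ns,r.x,r.fun)
p=r.x
for n in ['top','scene']:
    im=capture(n)[:,:,::-1].copy()
    h=cv2.convexHull(proj(n,model(*p)).astype(np.float32)).astype(int)
    cv2.polylines(im,[h],True,(0,255,255),1)
    u=proj(n,[[p[0],p[1],.07]])[0]; x,y=np.clip(u.astype(int)-100,0,None)
    cv2.imwrite(f'pics/fit_{n}.png',cv2.resize(im[y:y+200,x:x+200],(600,600)))
E
```

```text
top 0.87 10593 True
top 0.7 5087 False
top 0.61 4415 False
top rim_far_top [ 0.6108 -0.1268  0.0814] 0.97
top rim_near_top [ 0.501  -0.0781  0.0842] 0.86
top rim_left_top [ 0.5881 -0.0272  0.0828] 0.59
top rim_right_top [ 0.5209 -0.1781  0.0793] 0.68
top sauce_bottle [ 0.6763  0.0517 -0.0029] 0.98
top ginger_jar [ 0.4454 -0.2279 -0.0037] 0.82
top ginger_jar [ 0.5737  0.076  -0.002 ] 0.74
top small_tray [ 0.5277 -0.3043 -0.0013] 0.9
top small_tray [ 0.4444 -0.2268 -0.0039] 0.74
top steel_bowl [0.572  0.077  0.0008] 0.66
scene 0.93 2063 False
scene 0.88 6270 True
scene 0.78 4372 False
scene rim_far_top [ 0.6099 -0.1271  0.0793] 0.74
scene rim_near_top [ 0.4999 -0.0773  0.0761] 0.91
scene rim_left_top [ 0.5907 -0.0234  0.0779] 0.92
scene rim_right_top [ 0.5194 -0.1799  0.0805] 0.95
scene sauce_bottle [ 0.6764  0.0471 -0.001 ] 0.64
scene small_tray [ 0.5291 -0.3024  0.0028] 0.83
scene steel_bowl [ 0.5749  0.0766 -0.0017] 0.92
['top'] [  0.55506276  -0.10279756 -22.51294336] 0.055974199948984116
['top', 'scene'] [  0.55472897  -0.10331245 -25.28510457] 0.1916937082823159
```

View pics/fit_top.png

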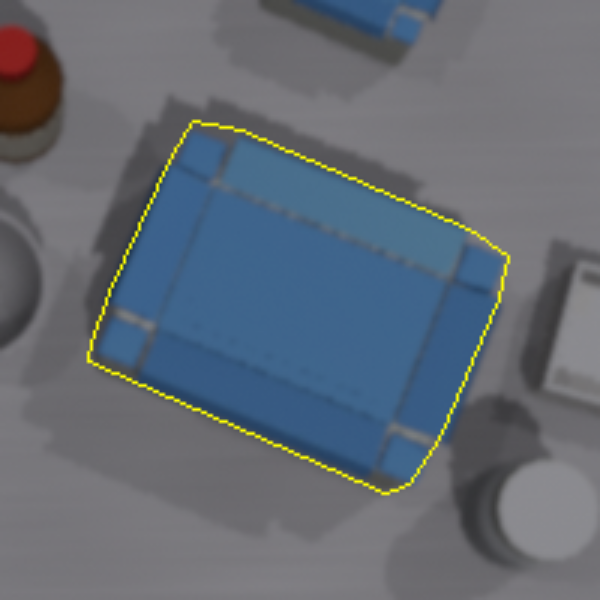

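Request:
jog_arm:
  steps:
    - {"fingers": 0,"turn": -2,"delta_pos": [20,-37,0]}
    - {"fingers": 0,"turn": -2,"delta_pos": [38,-71,0]}
    - {"fingers": 0,"turn": -2,"delta_pos": [57,-106,0]}
    - {"fingers": 0,"turn": -2,"delta_pos": [76,-142,0]}
    - {"fingers": 0,"turn": -2,"delta_pos": [95,-177,0]}
    - {"fingers": 0,"turn": -2,"delta_pos": [114,-212,0]}
    - {"fingers": 0,"turn": -2,"delta_pos": [133,-248,0]}
    - {"fingers": 0,"turn": -2,"delta_pos": [152,-283,0]}
    - {"fingers": 0,"turn": -2,"delta_pos": [171,-318,0]}
    - {"fingers": 0,"turn": -2,"delta_pos": [190,-354,0]}
    - {"fingers": 0,"turn": -2,"delta_pos": [209,-389,0]}
    - {"fingers": 0,"turn": -2,"delta_pos": [228,-425,0]}
    - {"fingers": 0,"turn": -2,"delta_pos": [247,-460,0]}
    - {"fingers": 0,"turn": -2,"delta_pos": [266,-495,0]}
    - {"fingers": 0,"turn": -2,"delta_pos": [285,-531,0]}
    - {"fingers": 0,"turn": -2,"delta_pos": [304,-566,0]}
    - {"fingers": 0,"turn": -2,"delta_pos": [323,-602,0]}
    - {"fingers": 0,"turn": -2,"delta_pos": [342,-637,0]}
    - {"fingers": 0,"turn": -2,"delta_pos": [361,-672,0]}
    - {"fingers": 0,"turn": -2,"delta_pos": [381,-708,0]}

```text
time_s: 3.12
position: [0.6131, -0.1294, 0.2396]
tcp_rot: [[0.403, -0.0, -0.915], [0.915, 0.0, 0.403], [0.0, -1.0, 0.0]]
force: [0.5, 0.6, 0.1]
opening: 0.006
```

The outline fits the box, with its edges within a few pixels, and the pose agrees with the network points. The fingers are now above the far rim, so I'll descend in small steps.

Request:
jog_arm:
  steps:
    - {"fingers": 0,"turn": 0,"delta_pos": [0,0,-40]}
    - {"fingers": 0,"turn": 0,"delta_pos": [0,0,-80]}
    - {"fingers": 0,"turn": 0,"delta_pos": [0,0,-115]}
    - {"fingers": 0,"turn": 0,"delta_pos": [0,0,-132]}
    - {"fingers": 0,"turn": 0,"delta_pos": [0,0,-136]}
    - {"fingers": 0,"turn": 0,"delta_pos": [0,0,-139]}
    - {"fingers": 0,"turn": 0,"delta_pos": [0,0,-141]}
    - {"fingers": 0,"turn": 0,"delta_pos": [0,0,-143]}
    - {"fingers": 0,"turn": 0,"delta_pos": [0,0,-144]}
    - {"fingers": 0,"turn": 0,"delta_pos": [0,0,-145]}
    - {"fingers": 0,"turn": 0,"delta_pos": [0,0,-145]}
    - {"fingers": 0,"turn": 0,"delta_pos": [0,0,-145]}

```text
time_s: 4.12
position: [0.6138, -0.1278, 0.0954]
tcp_rot: [[0.403, 0.003, -0.915], [0.915, -0.001, 0.403], [0.0, -1.0, -0.003]]
force: [-0.5, -0.6, -0.2]
opening: 0.005
```

Request:
jog_arm:
  steps:
    - {"fingers": 0,"turn": 0,"delta_pos": [0,0,-1]}
    - {"fingers": 0,"turn": 0,"delta_pos": [0,0,-2]}
    - {"fingers": 0,"turn": 0,"delta_pos": [0,0,-2]}
    - {"fingers": 0,"turn": 0,"delta_pos": [0,0,-2]}

```text
time_s: 4.45
position: [0.6128, -0.1275, 0.0922]
tcp_rot: [[0.403, 0.0, -0.915], [0.915, 0.0, 0.403], [0.0, -1.0, -0.0]]
force: [0.3, -0.7, 0.7]
opening: 0.002
```

Request:
jog_arm:
  steps:
    - {"fingers": 0,"turn": 0,"delta_pos": [0,0,-1]}
    - {"fingers": 0,"turn": 0,"delta_pos": [0,0,-2]}
    - {"fingers": 0,"turn": 0,"delta_pos": [0,0,-2]}

```text
time_s: 4.7
position: [0.6129, -0.1276, 0.0914]
tcp_rot: [[0.403, 0.001, -0.915], [0.915, -0.0, 0.403], [0.0, -1.0, -0.001]]
force: [-1.8, 0.8, 4.2]
opening: 0.003
```

```bash
python3 - <<'E'
from h import *
for n in ['top','scene']:
    im=capture(n)[:,:,::-1]
    u=proj(n,[[.555,-.1025,.07]])[0]; x,y=np.clip(u.astype(int)-100,0,None)
    cv2.imwrite(f'pics/p1_{n}.png',cv2.resize(im[y:y+200,x:x+200],(600,600)))
s=read_state();print(s['force'],s['position'])
E
```

```text
[-1.9681699  -0.38460245  4.69937931] [ 0.61289893 -0.12755895  0.09133178]
```

View pics/p1_scene.png

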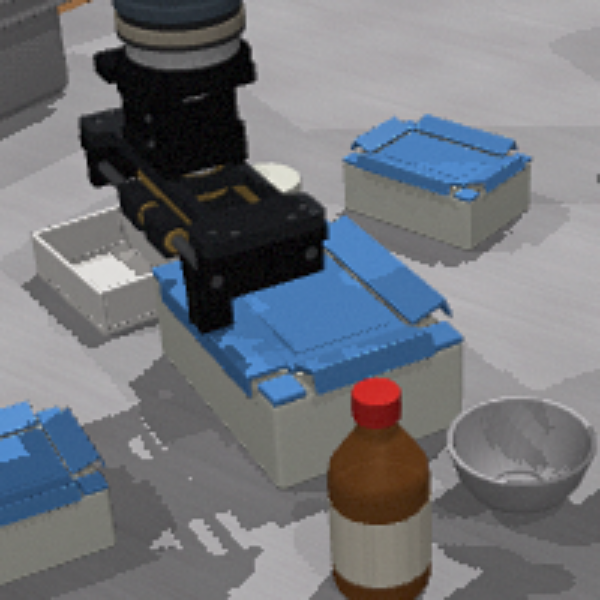

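Request:
jog_arm:
  steps:
    - {"fingers": 0,"turn": 0,"delta_pos": [0,0,-1]}
    - {"fingers": 0,"turn": 0,"delta_pos": [0,0,-2]}
    - {"fingers": 0,"turn": 0,"delta_pos": [0,0,-2]}
    - {"fingers": 0,"turn": 0,"delta_pos": [0,0,-2]}

```text
time_s: 5.13
position: [0.613, -0.1276, 0.0912]
tcp_rot: [[0.403, 0.001, -0.915], [0.915, -0.001, 0.403], [-0.0, -1.0, -0.001]]
force: [-3.0, 2.3, 15.2]
opening: 0.002
```

Request:
jog_arm:
  steps:
    - {"fingers": 0,"turn": 0,"delta_pos": [0,0,20]}
    - {"fingers": 0,"turn": 0,"delta_pos": [-20,10,50]}
    - {"fingers": 0,"turn": 0,"delta_pos": [-57,26,60]}
    - {"fingers": 0,"turn": 0,"delta_pos": [-94,42,50]}
    - {"fingers": 0,"turn": 0,"delta_pos": [-116,51,30]}
    - {"fingers": 0,"turn": 0,"delta_pos": [-116,51,30]}

```text
time_s: 5.63
position: [0.4878, -0.0725, 0.1163]
tcp_rot: [[0.402, -0.014, -0.915], [0.916, 0.006, 0.402], [-0.0, -1.0, 0.015]]
force: [-0.6, 0.1, -0.3]
opening: 0.004
```

```bash
python3 - <<'E'
from h import *
for n in ['top','scene']:
    im=capture(n)[:,:,::-1]
    u=proj(n,[[.555,-.1025,.07]])[0]; x,y=np.clip(u.astype(int)-100,0,None)
    cv2.imwrite(f'pics/p2_{n}.png',cv2.resize(im[y:y+200,x:x+200],(600,600)))
s=read_state();print(s['force'],s['position'])
E
```

```text
[ 1.30329221 -0.04758383  0.12909575] [ 0.49587532 -0.07611929  0.11820634]
```

View pics/p2_scene.png

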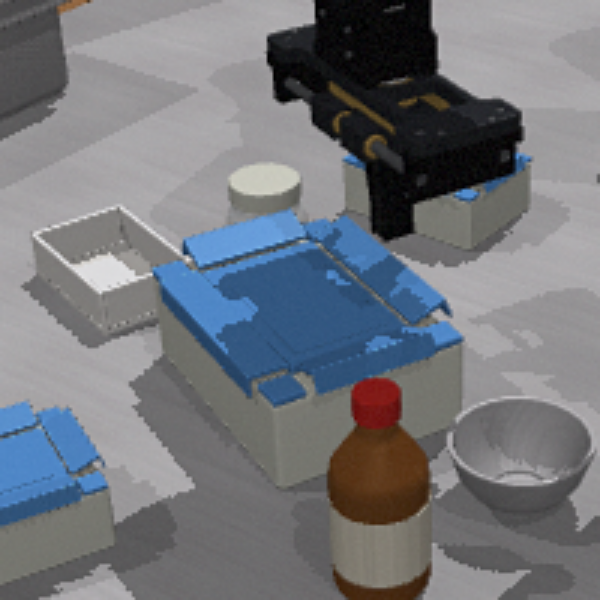

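The far rim now lies flat: it met a hard stop at the 74 mm level, and there's no raised edge at (200,330). Next is the near rim, which is still sloped at (390,260).

Request:
jog_arm:
  steps:
    - {"fingers": 0,"turn": 0,"delta_pos": [0,0,-8]}
    - {"fingers": 0,"turn": 0,"delta_pos": [0,0,-15]}
    - {"fingers": 0,"turn": 0,"delta_pos": [0,0,-19]}
    - {"fingers": 0,"turn": 0,"delta_pos": [0,0,-22]}
    - {"fingers": 0,"turn": 0,"delta_pos": [0,0,-24]}
    - {"fingers": 0,"turn": 0,"delta_pos": [0,0,-26]}
    - {"fingers": 0,"turn": 0,"delta_pos": [0,0,-28]}
    - {"fingers": 0,"turn": 0,"delta_pos": [0,0,-30]}
    - {"fingers": 0,"turn": 0,"delta_pos": [0,0,-30]}
    - {"fingers": 0,"turn": 0,"delta_pos": [0,0,-30]}

```text
time_s: 6.57
position: [0.4974, -0.0769, 0.091]
tcp_rot: [[0.403, 0.002, -0.915], [0.915, -0.001, 0.403], [-0.0, -1.0, -0.002]]
force: [-5.1, 0.3, 22.5]
opening: 0.005
```

Request:
jog_arm:
  steps:
    - {"fingers": 0,"turn": 0,"delta_pos": [0,0,30]}
    - {"fingers": 0,"turn": -7,"delta_pos": [0,0,65]}
    - {"fingers": 0,"turn": -14,"delta_pos": [8,5,70]}
    - {"fingers": 0,"turn": -21,"delta_pos": [17,10,70]}
    - {"fingers": 0,"turn": -28,"delta_pos": [26,15,70]}
    - {"fingers": 0,"turn": -35,"delta_pos": [35,20,70]}
    - {"fingers": 0,"turn": -42,"delta_pos": [44,25,70]}
    - {"fingers": 0,"turn": -49,"delta_pos": [53,30,70]}
    - {"fingers": 0,"turn": -56,"delta_pos": [62,35,70]}
    - {"fingers": 0,"turn": -63,"delta_pos": [70,40,70]}
    - {"fingers": 0,"turn": -70,"delta_pos": [78,45,70]}
    - {"fingers": 0,"turn": -77,"delta_pos": [86,50,70]}
    - {"fingers": 0,"turn": -84,"delta_pos": [94,55,70]}
    - {"fingers": 0,"turn": -90,"delta_pos": [94,55,60]}
    - {"fingers": 0,"turn": -90,"delta_pos": [94,55,45]}
    - {"fingers": 0,"turn": -90,"delta_pos": [94,55,45]}

```text
time_s: 7.9
position: [0.5893, -0.0212, 0.131]
tcp_rot: [[0.915, -0.005, 0.403], [-0.403, 0.001, 0.915], [-0.005, -1.0, -0.001]]
force: [-1.1, 0.2, -0.0]
opening: 0.007
```

```bash
python3 - <<'E'
from h import *
for n in ['top','scene']:
    im=capture(n)[:,:,::-1]
    u=proj(n,[[.555,-.1025,.07]])[0]; x,y=np.clip(u.astype(int)-100,0,None)
    cv2.imwrite(f'pics/p3_{n}.png',cv2.resize(im[y:y+200,x:x+200],(600,600)))
s=read_state();print(s['force'],s['position'],s['joint_positions'])
E
```

```text
[-0.0509378   0.21914719 -0.06327123] [ 0.59032022 -0.02150955  0.13287031] [-1.29167211e+01  3.55903846e+01  9.24005210e+01 -2.08774620e-03
  5.21057377e+01  1.08292826e+01]
```

View pics/p3_scene.png

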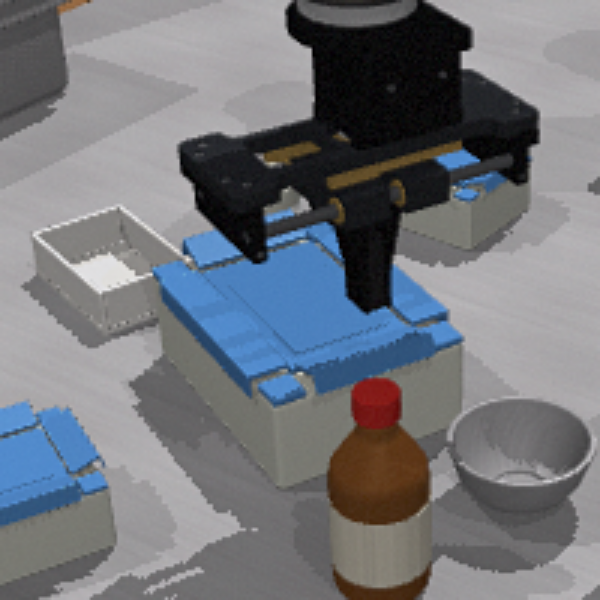

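The near rim looks flat. The fingers are over the left rim at about (370,300), clear of the bottle, so I'll press.

Request:
jog_arm:
  steps:
    - {"fingers": 0,"turn": 0,"delta_pos": [0,0,-20]}
    - {"fingers": 0,"turn": 0,"delta_pos": [0,0,-30]}
    - {"fingers": 0,"turn": 0,"delta_pos": [0,0,-34]}
    - {"fingers": 0,"turn": 0,"delta_pos": [0,0,-37]}
    - {"fingers": 0,"turn": 0,"delta_pos": [0,0,-39]}
    - {"fingers": 0,"turn": 0,"delta_pos": [0,0,-41]}
    - {"fingers": 0,"turn": 0,"delta_pos": [0,0,-43]}
    - {"fingers": 0,"turn": 0,"delta_pos": [0,0,-45]}
    - {"fingers": 0,"turn": 0,"delta_pos": [0,0,-45]}
    - {"fingers": 0,"turn": 0,"delta_pos": [0,0,-45]}

```text
time_s: 8.83
position: [0.591, -0.0217, 0.0911]
tcp_rot: [[0.915, 0.001, 0.403], [-0.403, -0.001, 0.915], [0.001, -1.0, 0.0]]
force: [-3.2, 1.1, 15.6]
opening: 0.005
```

Request:
jog_arm:
  steps:
    - {"fingers": 0,"turn": 0,"delta_pos": [0,0,25]}
    - {"fingers": 0,"turn": 0,"delta_pos": [0,0,50]}
    - {"fingers": 0,"turn": 0,"delta_pos": [-12,-28,70]}
    - {"fingers": 0,"turn": 0,"delta_pos": [-26,-60,70]}
    - {"fingers": 0,"turn": 0,"delta_pos": [-40,-92,70]}
    - {"fingers": 0,"turn": 0,"delta_pos": [-54,-124,70]}
    - {"fingers": 0,"turn": 0,"delta_pos": [-67,-150,60]}
    - {"fingers": 0,"turn": 0,"delta_pos": [-72,-161,45]}
    - {"fingers": 0,"turn": 0,"delta_pos": [-72,-161,45]}
    - {"fingers": 0,"turn": 0,"delta_pos": [-72,-161,45]}

```text
time_s: 9.67
position: [0.5179, -0.1829, 0.133]
tcp_rot: [[0.914, -0.002, 0.405], [-0.405, 0.001, 0.914], [-0.002, -1.0, 0.0]]
force: [-0.1, -0.6, 0.6]
opening: 0.007
```

```bash
python3 - <<'E'
from h import *
for n in ['top','scene']:
    im=capture(n)[:,:,::-1]
    u=proj(n,[[.555,-.1025,.07]])[0]; x,y=np.clip(u.astype(int)-100,0,None)
    cv2.imwrite(f'pics/p4_{n}.png',cv2.resize(im[y:y+200,x:x+200],(600,600)))
s=read_state();print(s['force'],s['position'])
E
```

```text
[ 0.42633996 -0.30479517  0.0441558 ] [ 0.51917931 -0.18195561  0.13391096]
```

View pics/p4_scene.png

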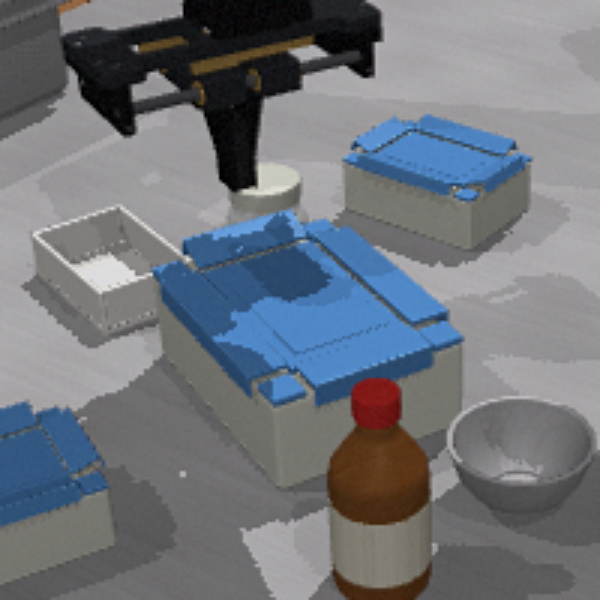

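View pics/p4_top.png

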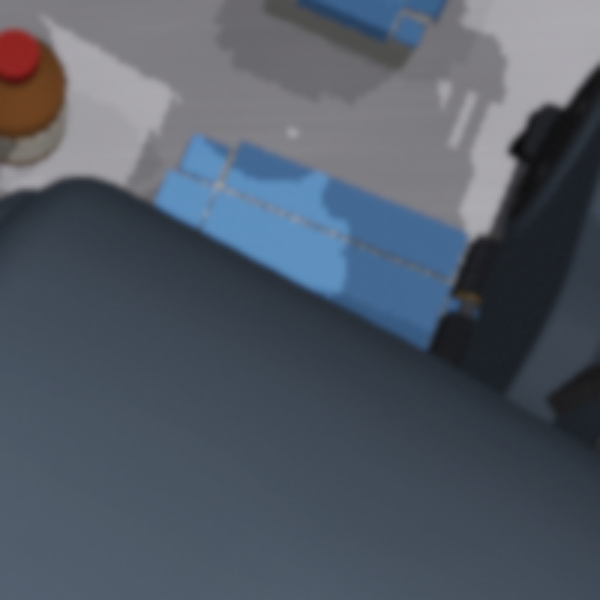

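In the scene view the far, near and left rims are all flat. Only the right rim is left, at (245,240), and the fingers are above it.

Request:
jog_arm:
  steps:
    - {"fingers": 0,"turn": 0,"delta_pos": [0,0,-20]}
    - {"fingers": 0,"turn": 0,"delta_pos": [0,0,-30]}
    - {"fingers": 0,"turn": 0,"delta_pos": [0,0,-34]}
    - {"fingers": 0,"turn": 0,"delta_pos": [0,0,-37]}
    - {"fingers": 0,"turn": 0,"delta_pos": [0,0,-39]}
    - {"fingers": 0,"turn": 0,"delta_pos": [0,0,-41]}
    - {"fingers": 0,"turn": 0,"delta_pos": [0,0,-43]}
    - {"fingers": 0,"turn": 0,"delta_pos": [0,0,-45]}
    - {"fingers": 0,"turn": 0,"delta_pos": [0,0,-45]}
    - {"fingers": 0,"turn": 0,"delta_pos": [0,0,-45]}

```text
time_s: 10.6
position: [0.5192, -0.1821, 0.0911]
tcp_rot: [[0.915, 0.001, 0.403], [-0.403, -0.0, 0.915], [0.001, -1.0, 0.0]]
force: [-3.9, 2.5, 18.2]
opening: 0.005
```

Request:
jog_arm:
  steps:
    - {"fingers": 0,"turn": 0,"delta_pos": [0,0,25]}
    - {"fingers": 0,"turn": 0,"delta_pos": [0,0,60]}
    - {"fingers": 0,"turn": 0,"delta_pos": [0,0,100]}
    - {"fingers": 0,"turn": 0,"delta_pos": [0,0,140]}
    - {"fingers": 0,"turn": 0,"delta_pos": [-10,38,150]}
    - {"fingers": 0,"turn": 0,"delta_pos": [-15,76,150]}
    - {"fingers": 0,"turn": 0,"delta_pos": [-20,114,150]}
    - {"fingers": 0,"turn": 0,"delta_pos": [-25,152,150]}
    - {"fingers": 0,"turn": 0,"delta_pos": [-30,190,150]}
    - {"fingers": 0,"turn": 0,"delta_pos": [-35,228,150]}
    - {"fingers": 0,"turn": 0,"delta_pos": [-40,266,150]}
    - {"fingers": 0,"turn": 0,"delta_pos": [-50,304,150]}
    - {"fingers": 0,"turn": 0,"delta_pos": [-60,342,150]}
    - {"fingers": 0,"turn": 0,"delta_pos": [-75,380,150]}
    - {"fingers": 0,"turn": 0,"delta_pos": [-90,418,150]}
    - {"fingers": 0,"turn": 0,"delta_pos": [-100,455,150]}
    - {"fingers": 0,"turn": 0,"delta_pos": [-110,490,150]}
    - {"fingers": 0,"turn": 0,"delta_pos": [-120,525,150]}
    - {"fingers": 0,"turn": 0,"delta_pos": [-120,525,150]}
    - {"fingers": 0,"turn": 0,"delta_pos": [-120,525,150]}

```text
time_s: 12.27
position: [0.3975, 0.3442, 0.2384]
tcp_rot: [[0.917, -0.0, 0.399], [-0.399, 0.0, 0.917], [-0.0, -1.0, 0.0]]
force: [0.0, -0.6, 0.3]
opening: 0.006
```

```bash
python3 - <<'E'
from h import *
for n in ['top','scene']:
    im=capture(n)[:,:,::-1]
    u=proj(n,[[.555,-.1025,.07]])[0]; x,y=np.clip(u.astype(int)-100,0,None)
    cv2.imwrite(f'pics/p5_{n}.png',cv2.resize(im[y:y+200,x:x+200],(600,600)))
    for t in ['food_box','rim_far_top','rim_near_top','rim_left_top','rim_right_top','sauce_bottle','ginger_jar','small_tray','steel_bowl']:
        for r in tip_of(t,n):
            p=np.array(r['position'])
            if not t[:3] in('rim','foo') or np.hypot(*(p[:2]-[.555,-.1025]))<.11: print(n,t,p,r['confidence'])
s=read_state();print(s['time_s'],s['force'],s['position'])
E
```

```text
top food_box [ 0.5589 -0.0984 -0.0024] 0.6
top rim_far_top [ 0.6101 -0.1284  0.0756] 0.82
top rim_near_top [ 0.4967 -0.0794  0.0742] 0.7
top rim_left_top [ 0.5921 -0.0255  0.077 ] 0.72
top rim_right_top [ 0.5173 -0.1814  0.075 ] 0.75
top sauce_bottle [ 0.6778  0.0494 -0.001 ] 0.95
top ginger_jar [ 0.4441 -0.2262 -0.0041] 0.89
top small_tray [ 0.5299 -0.3037  0.0024] 0.94
top small_tray [ 0.5175 -0.1775  0.0751] 0.57
top steel_bowl [5.747e-01 7.500e-02 3.000e-04] 0.96
top steel_bowl [ 0.6128 -0.1325  0.0729] 0.16
scene food_box [ 0.5527 -0.1067  0.0016] 0.64
scene rim_far_top [ 0.6123 -0.133   0.0735] 0.76
scene rim_near_top [ 0.4989 -0.0787  0.0732] 0.79
scene rim_near_top [ 0.5881 -0.0238  0.0734] 0.61
scene rim_left_top [ 0.5891 -0.0246  0.0712] 0.72
scene rim_right_top [ 0.5213 -0.1839  0.075 ] 0.61
scene rim_right_top [ 0.5562 -0.1096  0.004 ] 0.3
scene sauce_bottle [ 0.6762  0.0463 -0.002 ] 0.77
scene ginger_jar [ 0.44   -0.226  -0.0066] 0.67
scene small_tray [ 0.5278 -0.3018 -0.0008] 0.64
scene steel_bowl [5.752e-01 7.520e-02 4.000e-04] 0.66
scene steel_bowl [ 0.5315 -0.304   0.0014] 0.47
13.2667 [-0.32713674 -0.62612733 -0.69802836] [0.39863855 0.34250703 0.2385493 ]
```

View pics/p5_scene.png

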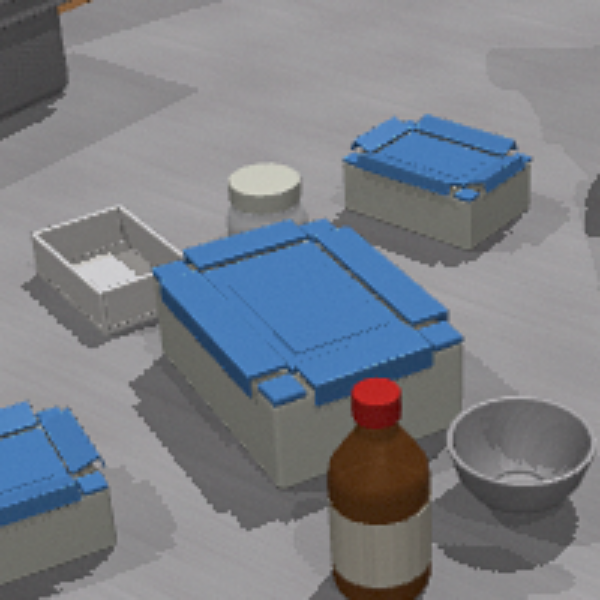

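View pics/p5_top.png

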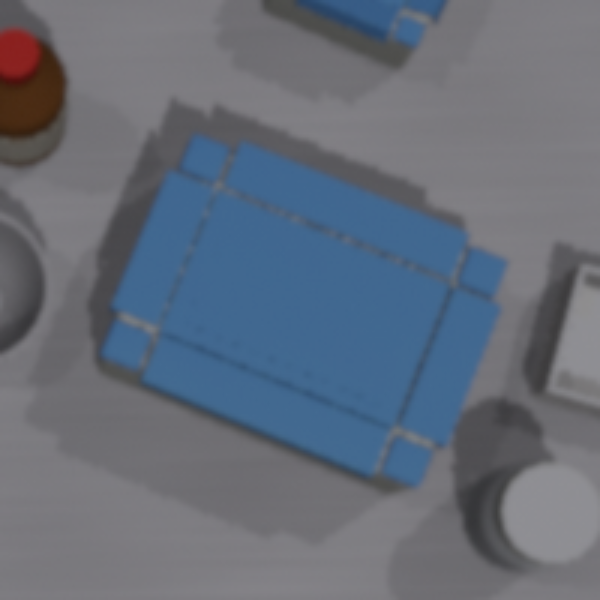

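Both views show all four rims level with even shading. The box and its neighbours are where they were, and the arm is clear, so I'll hand in.

```bash
python3 -c "
from rig import *
print(hand_in())"
```

```text
the job is handed in; nothing more can be done
None
```

I pressed down all four raised rim sections of the largest food box with the closed fingers (far, near, left, right). I then moved the arm clear and handed in at about 13 s of the 48 s allowed; no verdict was reported.

- **Each press:** the fingers met a firm stop at the shut height of about 74 mm, with 15–22 N of upward force.
- **Rims afterwards:** both camera views show them flat. The network put the rim points at 71–77 mm, down from about 76–84 mm before, against 74 mm when shut. The joint angles themselves can't be read, so "shut" rests on the pictures, the heights and the stops.
- **Box and bystanders:** the measured positions agree with the start to about 5 mm, which is close to the network's own accuracy.
- **Disagreements:** there were a few low-confidence false detections, such as the bowl and tray reported on the box lid. They contradict the pictures, so I ignored them. In the first measurement, fitting the box outline to both cameras was poor; fitting it to the top view alone agreed with the network points, so I used a pose between those two.

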